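# Lock the joystick base with a quarter-turn T-toggle

### The arm

A 7-joint arm with a two-finger parallel gripper is mounted at the origin on the work surface. World frame = base frame: x ahead of the robot, y to its left, z up, the work surface at z = 0. Lengths are in mm, angles in rad, forces in N, time in s.
With the tool pointing down it reaches from about 400 to 875 mm from the base axis. Payload 4.4 kg.
Tool frame: the origin (TCP) lies at the very end of the fingers, on their centre line; the grasp point (between the pads) lies 19 mm behind it; y points along the fingers, z is the direction in which the jaws open and shut, and the axes are right-handed (so a half turn about y gives the same grasp; the last joint's range is limited). The gripper opens to 85 mm and grips with 20 to 120 N. Pads are 22 mm wide; open, the fingers measure 114 mm over their backs; the gripper's body (76 mm by 85 mm) begins 54 mm behind the grasp point. The pads swing forward as they close: fully open they stand 13 mm farther back than shut.
Start: joints at [-1.339, 0.628, 0.038, 1.517, -0.027, 0.996, -0.02], TCP at [190.697, 621.412, 231.313] pointing down, gripper open.
Joint ranges: [-3.06, 3.06], [-0.37, 2.12], [-1.25, 1.32], [0.18, 2.47], [-1.1, 4.24], [0.23, 1.98], [-2.94, 2.94]. Speed limits (rad/s): [2.57, 2.57, 3.14, 3.14, 3.14, 3.14, 3.14].

### API

Orientations are given as [roll, pitch, yaw] about the fixed x, y, z axes, in that order (R = Rz(yaw) Ry(pitch) Rx(roll)).
In Python, from cell import * gives the robot as it stands.
- The arm moves only by the tool apply_moves, never from a script. Its argument "targets" is a list of rows, each a list of 6 numbers: the shift along the tool's x, y, z in units of 40 mm (1.0 is 40 mm), then the turn, a rotation vector about the tool's x, y, z in units of 8 degrees (1.0 is 8 degrees). A call has 1 to 12 rows; each row shifts and turns the commanded pose from where the row before left it, along the tool's axes as they then stand; what a row does not reach is not made up. A row lasts 1/8 s, in which the tool goes at most 62.5 mm and 10.7 degrees, less where a joint would pass 70% of its speed; a pose out of reach is approached as far as the arm can. A call is refused whole if a number of a shift passes 1 or a number of a turn 1, either way. A call with a gripper value outside its range is refused whole. "jaw" is the gripper command: -1 is shut, 1 is fully open, values between are in proportion, set as the call begins (left out, the last holds). The fingers move at their own pace and stop on an object; the grip force is fixed at half the most. Time passes only in rows, so rows that do not move let the fingers close. It gives the time, the measured TCP pose, the force and the opening at its end, in the units of the state.
- read_state(): the state, without advancing time (a new reading comes with each control period).
- get_image(name): name is "side" or "top"; returns the picture (384x512x3 uint8, red, green, blue); there is no depth.
- calibration(name): a dict with "fx", "fy", "cx", "cy" (pixels), "world_from_camera" (4x4, takes a point from camera to world coordinates). Camera axes: x right, y down, z forward; pixel columns grow to the right and rows downward; lengths in mm; the calibration is good to about 2 mm. A picture is of the moment at which its call begins. calibration takes no time and is no camera call.
- finish_job(): hands the job in, once; it reports no verdict.
The state is a dict: "clock": time; "qpos": joint angles; "qd": joint speeds; "tau": joint torques, N m; "eef_pos": TCP position; "tool_rot": TCP orientation; "force": force on the tool from outside, world axes, zero at the start; "torque": the same for the moment, N m; "width": finger opening in mm.
Only numpy, scipy, OpenCV 4.12 (cv2) and the standard library are available. Lean on these libraries where they do the work, as an engineer would, in place of code of your own. Each camera call takes 0.05 s, during which the arm holds its last target. There are 200 camera calls.

### The job

Lock the flight-simulator joystick's base: lift the T-toggle (the one with the flat bar handle) out of its parking block, pass its cross bar gently through the slot in the receiver beside the joystick, push it down against the spring and turn it a quarter turn clockwise (seen from above) until it stops, then let it rise into its seat and let go, so that it stays locked upright by itself. The slot plate floats sideways, so find the slot by a light touch and never push or wrench hard (no more than 40 N) on the receiver; leave everything else where it is.

Things in the scene. Friction and masses are not known exactly. Their poses are not given: they have to be found in the camera images.
- toggle: T-toggle, about 80 g, 68 mm tall, upright in one of two grey parking blocks. Origin: centre of the underside of its cross bar; z up the shaft; x along cross bar and handle (same after a half turn). Upwards: cross bar 30 (x) x 8 (y) x 7 mm, square edges; shaft 8 mm across to z = 30; collar 24 mm across, z = 30 to 34; handle 40 (x) x 14 (y), z = 34 to 68.
- toggle_grip (a point): On the toggle's axis in its black bar handle, 56 mm above its origin: take the handle here across its 14 mm; fingertips may reach at most 22 mm below this point (the collar's top).
- dock: Joystick base and receiver in one, fixed to the desk. Origin: on the desk under the middle of the grey receiver housing, 84 (x) x 106 (y) mm, top at z = 45. The joystick base, 45 mm high, lies to its +y. The cross bar turns clockwise only (seen from above): stops block the other way and end the turn at about 90 to 97 degrees, where 0.15 N m is plenty (it bears on stops 12 mm off the axis).
- recv_top (a point): Middle of the receiver's top, 45 mm over the desk. Flush here is an aluminium plate 60 x 68 mm with one slot, 36 mm long along the dock's x, 10.4 mm wide along y. The plate floats along y: it starts anywhere within 12 mm either side of this point and slides under about 3 N; this point does not tell where it stands. Along x and in yaw the slot is true to this frame.
- recv_seat (a point): 32 mm over the desk on the receiver's middle: height of the locked toggle's origin. The lips of the slot are 8.5 mm thick; the bar can turn once the toggle's origin is 29 mm over the desk or lower (aim for 27; the plunger bottoms at 24). After the quarter turn a seat 12 mm wide, 2.5 mm deep, in the lips' underside lets it rise to 32 mm, held up by the spring.
- stick (a point): Top of the joystick's stick, 200 mm over the desk, 160 mm to the dock's +y of the receiver: fixed, keep clear.
- plunger (a joint): Spring plunger under the slot: metres pressed down, 0 = up (top face 9 mm below the slot plate's top, seen through the slot), 0.012 = bottomed. Force about 3 N at 0, rising 0.6 N per mm. Turning needs 0.007 or more; with the toggle seated and locked it reads about 0.004.
- block_a: Grey parking block, 56 (x) x 50 (y) x 36 mm high, fixed, origin under its centre; through slot 34 mm (x) x 11.5 mm (y) in its top. Holds the toggle: its collar rests on the top, cross bar inside along x, 30 mm below the top, so lift straight up by more than 30 mm.
- block_b: Second parking block, the same, holding the spare pin. The two blocks' places may be swapped.
- spare_pin: Bystander in block_b: plain pin with a round black knob 28 mm in diameter, top 66 mm over the desk, no cross bar. Leave it. Origin at the foot of the pin.
- mouse: Black computer mouse 100 x 60 x 26 mm, origin under its centre. Leave it.
- eraser: Whiteboard eraser 120 x 45 x 32 mm, origin under its centre. Leave it.
- mug: White mug 76 mm wide, 85 mm high, origin under its centre. Leave it.
- screwdriver: Screwdriver 160 mm long, lying between the blocks and the receiver. Leave it.
- wrench: Spanner 150 mm long, lying flat. Leave it.
- tape: Roll of tape 72 mm wide, 19 mm high, lying flat. Leave it.

How it is judged:
By the outcome, as a careful person would: the job done as asked, in the order asked, and still so for the second after the job is handed in, with the robot touching nothing.
It also fails if it takes over 72 s, if anything falls off the work surface, if the arm or the gripper's body presses on something with over 40 N, if the wrist force passes 120 N, or if a joint passes its speed limit or range.

## Working session

There is one attempt and no reset: what is moved stays moved. The work goes in short steps, Python scripts to look and compute and a tool call to move; the robot and the scene stay as the last step left them, time stands still between calls to the robot, and variables do not carry over. Pictures are saved under pics/ and viewed, about 8 in all and at most 12, crops included, and the job is handed in when it is done.

Besides the shell and the picture viewer there is one more tool, called after "Emit:" by a JSON object that holds its "fn" and its "kwargs". apply_moves: Moves the arm, as the interface text tells. Its arguments: {"type":"object","properties":{"targets":{"type":"array"},"jaw":{"type":"number"}},"required":["targets"]}

```bash
mkdir -p pics; ls; python3 - <<'E'
from cell import *
import cv2
for n in("top","side"):
    im=get_image(n); cv2.imwrite(f"pics/{n}0.png",im[:,:,::-1]); c=calibration(n); print(n,c)
print(read_state())
E
```

```text
pics
top {'fx': 426.9472702506406, 'fy': 426.9472702506406, 'cx': 253.81560924774237, 'cy': 188.57958195219288, 'world_from_camera': array([[ 2.65258923e-02, -9.81731945e-01,  1.88411160e-01,
         3.47203132e+02],
       [-9.99327843e-01, -3.08128503e-02, -1.98602711e-02,
         1.70765542e+01],
       [ 2.53029475e-02, -1.87757706e-01, -9.81889405e-01,
         1.26194626e+03],
       [ 0.00000000e+00,  0.00000000e+00,  0.00000000e+00,
         1.00000000e+00]])}
side {'fx': 356.13759925512846, 'fy': 356.13759925512846, 'cx': 255.58444625945634, 'cy': 193.96025697013746, 'world_from_camera': array([[ 8.04493517e-01, -3.64723016e-01,  4.68793454e-01,
         1.48650447e+02],
       [-5.93829229e-01, -4.77239136e-01,  6.47772842e-01,
        -5.77520011e+02],
       [-1.25310813e-02, -7.99512307e-01, -6.00518978e-01,
         6.83702770e+02],
       [ 0.00000000e+00,  0.00000000e+00,  0.00000000e+00,
         1.00000000e+00]])}
{'clock': 0.1, 'qpos': array([-1.33879164,  0.62926061,  0.03846612,  1.51826054, -0.02698853,
        0.99634148, -0.02001397]), 'qd': array([ 2.19809288e-03, -1.33176937e-03, -5.72755629e-04, -2.82652591e-03,
       -2.50484591e-04,  8.42003937e-04, -3.52193191e-05]), 'tau': array([ 3.29494251e-03, -5.64524996e+01,  1.23055983e+00, -1.93971795e+01,
        1.11921667e-02,  5.37095722e-03,  1.87512222e-05]), 'eef_pos': array([190.54298112, 620.84717136, 230.4793297 ]), 'tool_rot': array([-1.57254728e+00, -4.04961361e-05, -2.97829492e-01]), 'force': array([ 0.1317703 , -0.58761242, -0.605425  ]), 'torque': array([ 0.04641058,  0.0554136 , -0.06385842]), 'width': 85.50903639188388}
```

View pics/top0.png

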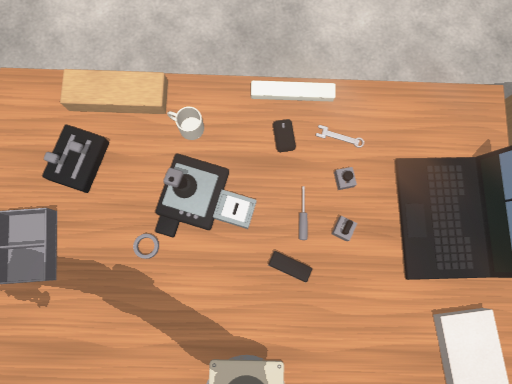

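View pics/side0.png

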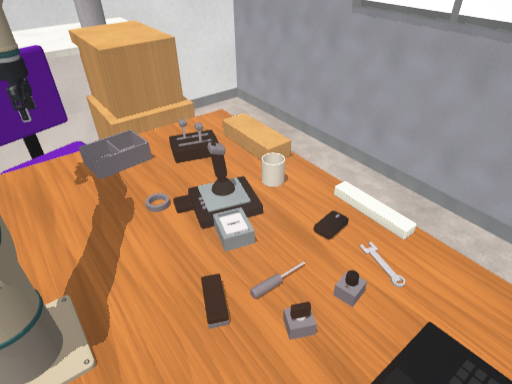

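The top view shows the toggle block at about (345,228), the spare pin at (346,177), and the receiver at (236,209) with its dark slot. I'll crop in close.

```bash
python3 - <<'E'
import cv2,numpy as np
im=cv2.imread("pics/top0.png")
a=cv2.resize(im[180:240,206:266],None,fx=9,fy=9,interpolation=cv2.INTER_CUBIC)[:, :]
b=cv2.resize(im[208:248,325:365],None,fx=10,fy=10,interpolation=cv2.INTER_CUBIC)
a=cv2.resize(a,(400,400)) 
cv2.imwrite("pics/crop.png",np.hstack([a,b]))
E
```

```text
(no output)
```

View pics/crop.png

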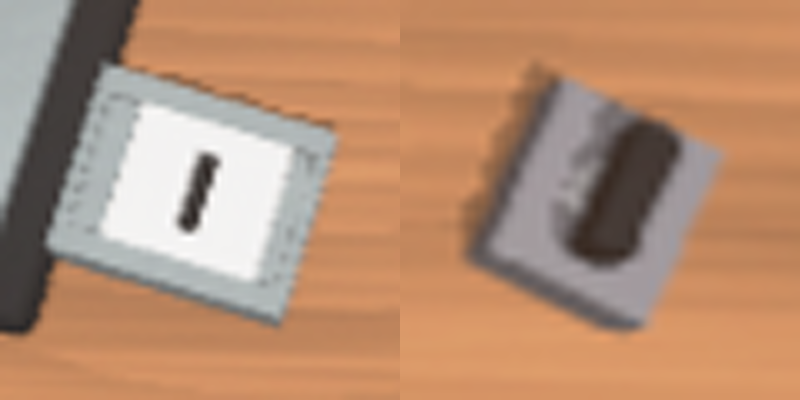

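```bash
cat > h.py <<'E'
import numpy as np, cv2
from cell import *
def ray(n,px):
    c=calibration(n); M=c["world_from_camera"]
    d=M[:3,:3]@np.array([(px[0]-c["cx"])/c["fx"],(px[1]-c["cy"])/c["fy"],1]); return M[:3,3],d
def w(n,px,z):
    o,d=ray(n,px); return (o+d*(z-o[2])/d[2])[:2]
def proj(n,p):
    c=calibration(n); q=np.linalg.inv(c["world_from_camera"])@np.r_[p,1]
    return np.array([c["fx"]*q[0]/q[2]+c["cx"],c["fy"]*q[1]/q[2]+c["cy"]])
E
python3 - <<'E'
from h import *
A=lambda x,y:((x+.5)/6.6667-.5+206,(y+.5)/6.6667-.5+180)
B=lambda x,y:((x+.5)/10-.5+325,(y+.5)/10-.5+208)
def show(name,pts,z,f):
    P=np.array([w("top",f(*p),z) for p in pts]); print(name,P.round(1).tolist(),"mean",P.mean(0).round(1))
    e=np.roll(P,-1,0)-P; print("  len",np.linalg.norm(e,axis=1).round(1),"ang",np.degrees(np.arctan2(e[:,1],e[:,0])).round(1))
show("housing",[(105,65),(335,128),(282,318),(48,245)],45,A)
show("plate",[(138,100),(295,148),(258,285),(98,235)],45,A)
show("slot",[(208,155),(190,230)],45,A)
show("block",[(555,75),(722,155),(640,328),(487,250)],36,B)
show("handle",[(658,128),(602,255)],68,B)
# automated: slot dark, plate white moments
im=cv2.imread("pics/top0.png"); 
g=cv2.cvtColor(im,cv2.COLOR_BGR2GRAY)
r=g[198:222,224:248]; 
n,l,s,c=cv2.connectedComponentsWithStats((r<120).astype(np.uint8))
print(s.tolist(),(c+[224,198]).tolist())
sub=g[208:248,325:365]; n,l,s,c=cv2.connectedComponentsWithStats((sub<75).astype(np.uint8)); 
i=1+np.argmax(s[1:,4]); ys,xs=np.where(l==i); print(s[i],c[i]+[325,208]); print(cv2.minAreaRect(np.c_[xs,ys].astype(np.float32)))
print("handle c",w("top",c[i]+[325,208],60))
E
```

```text
housing [[575.6, 86.5], [550.9, -14.1], [467.9, 6.4], [496.3, 107.7]] mean [522.6  46.6]
  len [103.6  85.6 105.2  82.1] ang [-103.8  166.1   74.3  -15. ]
plate [[560.6, 71.6], [541.6, 2.9], [481.7, 17.1], [501.2, 86.5]] mean [521.3  44.5]
  len [71.2 61.6 72.  61.2] ang [-105.5  166.7   74.3  -14.1]
slot [[537.4, 40.4], [504.6, 47.1]] mean [521.   43.8]
  len [33.5 33.5] ang [168.6 -11.4]
block [[515.5, -377.3], [493.6, -425.5], [442.8, -399.9], [464.0, -356.1]] mean [ 479.  -389.7]
  len [52.9 56.9 48.7 55.7] ang [-114.5  153.2   64.2  -22.4]
handle [[496.9, -396.0], [460.5, -378.9]] mean [ 478.7 -387.4]
  len [40.2 40.2] ang [154.8 -25.2]
[[0, 0, 24, 24, 543], [9, 5, 6, 12, 31], [0, 23, 2, 1, 2]] [[235.548802946593, 209.52854511970534], [235.3548387096774, 208.25806451612902], [224.5, 221.0]]
[17 12 11 14 85] [347.03529412 226.83529412]
((22.020618438720703, 18.9536075592041), (5.889007568359375, 14.316381454467773), 23.96249008178711)
handle c [ 475.76979962 -274.35461692]
```

```bash
python3 - <<'E'
from h import *
B=lambda x,y:((x-400+.5)/10-.5+325,(y+.5)/10-.5+208)
def show(name,pts,z,f):
    P=np.array([w("top",f(*p),z) for p in pts]); print(name,P.round(1).tolist(),"mean",P.mean(0).round(1))
    e=np.roll(P,-1,0)-P; print("  len",np.linalg.norm(e,axis=1).round(1),"ang",np.degrees(np.arctan2(e[:,1],e[:,0])).round(1))
show("block",[(555,75),(722,155),(640,328),(487,250)],36,B)
show("handle",[(658,128),(602,255)],68,B)
print("slot c",w("top",(235.35,208.26),45), "slot@36",w("top",(235.35,208.26),36))
print("handle c",w("top",(347.03,226.83),60))
print("stick",[w("top",p,200) for p in[(175,177)]])
# side cross-check
for p in [(478,-274,0)]: print()
for p in [(480,-275,36),(480,-275,68),(521,44,45)]: print(p,proj("side",p),proj("top",p))
E
```

```text
block [[512.0, -260.3], [490.1, -308.6], [439.6, -284.0], [460.7, -240.0]] mean [ 475.6 -273.2]
  len [53.1 56.3 48.8 55.2] ang [-114.4  154.    64.3  -21.5]
handle [[493.5, -282.1], [457.2, -265.7]] mean [ 475.4 -273.9]
  len [39.8 39.8] ang [155.7 -24.3]
slot c [521.47925506  44.00227907] slot@36 [522.76812472  44.20140991]
handle c [ 475.7843945  -274.33974941]
stick [array([574.57495887, 196.09743898])]

(480, -275, 36) [301.30809601 315.49634524] [345.24660532 226.20902056]
(480, -275, 68) [302.32862777 306.09873371] [347.92167995 225.05964042]
(521, 44, 45) [232.77875946 222.96121854] [235.34501123 208.42517156]
```

Emit:
{"fn": "apply_moves", "kwargs": {"targets": [[0.91, 0, -0.8, 0, 0, 0], [0.91, 0, -0.8, 0, 0, 0], [0.91, 0, -0.8, 0, 0, 0], [0.91, 0, -0.8, 0, 0, 0], [0.91, 0, -0.8, 0, 0, 0], [0.91, 0, -0.8, 0, 0, 0], [0.91, 0, -0.8, 0, 0, 0], [0.91, 0, -0.8, 0, 0, 0], [0.91, 0, -0.8, 0, 0, 0], [0, 0, 0, 0, 0.46, 0], [0, 0, 0, 0, 0.46, 0]], "jaw": 0.2}}

```text
clock: 1.48
eef_pos: [419.6, 248.9, 231.1]
tool_rot: [-1.571, 0.0, -0.431]
force: [-1.4, -0.1, -0.8]
width: 51.1
```

Emit:
{"fn": "apply_moves", "kwargs": {"targets": [[0.56, 0, -0.945, 0, 0, 0], [0.56, 0, -0.945, 0, 0, 0], [0.56, 0, -0.945, 0, 0, 0], [0.56, 0, -0.945, 0, 0, 0], [0.56, 0, -0.945, 0, 0, 0], [0.56, 0, -0.945, 0, 0, 0], [0.56, 0, -0.945, 0, 0, 0], [0.56, 0, -0.945, 0, 0, 0], [0.56, 0, -0.945, 0, 0, 0], [0.56, 0, -0.945, 0, 0, 0], [0.56, 0, -0.945, 0, 0, 0], [0.56, 0, -0.945, 0, 0, 0]]}}

```text
clock: 2.98
eef_pos: [476.4, -275.4, 231.0]
tool_rot: [-1.571, 0.001, -0.426]
force: [0.2, -0.3, 0.7]
width: 51.1
```

Emit:
{"fn": "apply_moves", "kwargs": {"targets": [[0, 0.85, 0, 0, 0, 0], [0, 0.85, 0, 0, 0, 0], [0, 0.85, 0, 0, 0, 0], [0, 0, 0, 0, 0, 0]]}}

```text
clock: 3.48
eef_pos: [474.6, -273.1, 127.0]
tool_rot: [-1.57, 0.006, -0.426]
force: [0.2, 0.3, 0.8]
width: 51.3
```

```bash
python3 - <<'E'
from h import *
im=get_image("side"); s=read_state(); p=s["eef_pos"]; print(p,s["tool_rot"],s["qpos"].round(2),proj("side",p))
cv2.imwrite("pics/side1.png",cv2.resize(im[225:365,215:395,::-1],None,fx=4,fy=4,interpolation=cv2.INTER_CUBIC))
E
```

```text
[ 475.86847126 -273.87681978  128.67139435] [-1.5707304   0.0025329  -0.42629319] [ 0.38  0.63  0.14  1.9  -0.14  0.62  1.75] [302.42753619 287.50292624]
```

View pics/side1.png

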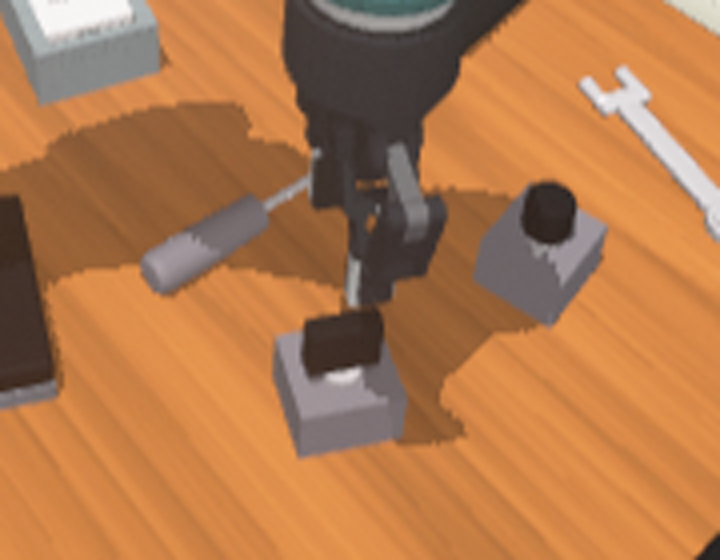

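The side view shows the open fingers just above the black handle (crop (343,345), i.e. pixel (301,311)), in line with it. I'll descend and grip.

Emit:
{"fn": "apply_moves", "kwargs": {"targets": [[0, 0.5, 0, 0, 0, 0], [0, 0.5, 0, 0, 0, 0], [0, 0.5, 0, 0, 0, 0], [0, 0.3, 0, 0, 0, 0], [0, 0.3, 0, 0, 0, 0], [0, 0, 0, 0, 0, 0], [0, 0, 0, 0, 0, 0]]}}

```text
clock: 4.4
eef_pos: [476.9, -274.4, 45.8]
tool_rot: [-1.571, -0.001, -0.426]
force: [-0.0, -0.5, -0.2]
width: 51.4
```

Emit:
{"fn": "apply_moves", "kwargs": {"targets": [[0, 0, 0, 0, 0, 0], [0, 0, 0, 0, 0, 0], [0, 0, 0, 0, 0, 0], [0, 0, 0, 0, 0, 0], [0, 0, 0, 0, 0, 0], [0, 0, 0, 0, 0, 0], [0, 0, 0, 0, 0, 0], [0, 0, 0, 0, 0, 0]], "jaw": -1}}

```text
clock: 5.4
eef_pos: [476.9, -274.3, 45.8]
tool_rot: [-1.571, -0.001, -0.426]
force: [-0.3, 0.6, 6.1]
width: 12.8
```

Emit:
{"fn": "apply_moves", "kwargs": {"targets": [[0, -0.3, 0, 0, 0, 0], [0, -0.5, 0, 0, 0, 0], [0, -0.6, 0, 0, 0, 0], [0, -0.8, 0, 0, 0, 0], [0, -0.8, 0, 0, 0, 0], [0, 0, 0, 0, 0, 0], [0, 0, 0, 0, 0, 0]]}}

```text
clock: 6.28
eef_pos: [476.0, -273.8, 164.9]
tool_rot: [-1.571, 0.001, -0.426]
force: [-0.2, -0.1, -1.6]
width: 12.7
```

```bash
python3 - <<'E'
from h import *
im=get_image("side"); s=read_state(); p=s["eef_pos"]; print(p,s["tool_rot"],s["force"],s["width"])
# overlay predicted toggle origin & bar ends
y=s["tool_rot"][2]; u=np.array([np.cos(y),np.sin(y),0]); o=p-[0,0,39.8]
im=im[:,:,::-1].copy()
c=cv2.resize(im[235:345,240:380],None,fx=5,fy=5,interpolation=cv2.INTER_CUBIC)
for q in (o-15*u,o+15*u,o+[0,0,34]-20*u,o+[0,0,34]+20*u):
    a=proj("side",q); print(a); b=((a-[240,235]+.5)*5).astype(int); cv2.circle(c,tuple(b.tolist()),3,(0,255,0),1)
cv2.imwrite("pics/side2.png",c)
# slot again, top view
E
```

```text
[ 475.77054373 -273.68147209  164.43377922] [-1.57062185  0.00203856 -0.42618447] [-0.49984178  0.60767693 -1.04519739] 12.905888498730313
[294.70045173 290.19221845]
[309.61082336 287.43241876]
[293.09466652 279.01965468]
[313.57384443 275.33825324]
```

View pics/side2.png

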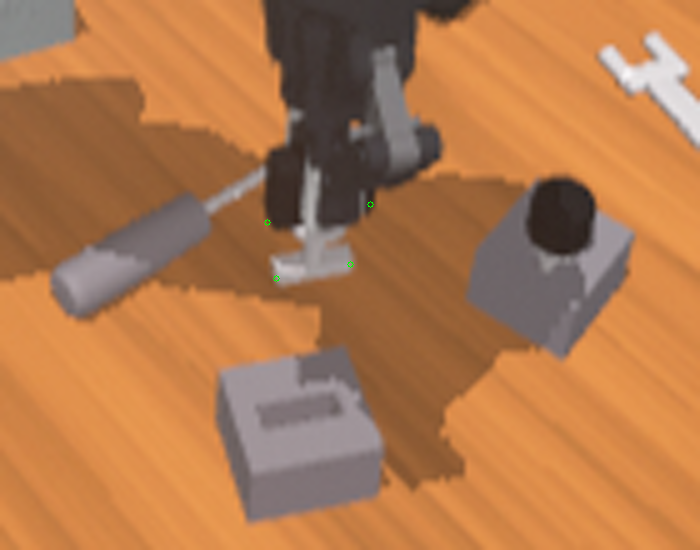

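The bar hangs square under the gripper (bar ends at crop (275,285) and (352,270), on the predictions), and the empty block and spare pin stand as before. Next I'll refine the dock's yaw and slot by fitting lines.

```bash
python3 - <<'E'
from h import *
im=cv2.cvtColor(get_image("top"),cv2.COLOR_RGB2GRAY)
g=cv2.resize(im[185:235,210:262].astype(np.float32),None,fx=8,fy=8,interpolation=cv2.INTER_CUBIC)
P=lambda q:[w("top",((x+.5)/8-.5+210,(y+.5)/8-.5+185),45) for x,y in q]
print(np.percentile(g,[5,50,95]))
for t in (205,215,225):
    cs,_=cv2.findContours((g>t).astype(np.uint8),cv2.RETR_EXTERNAL,cv2.CHAIN_APPROX_NONE)
    c=max(cs,key=cv2.contourArea)[:,0]; W=np.array(P(c),np.float32); print(t,cv2.minAreaRect(W))
for t in (110,140,170):
    m=np.zeros_like(g,np.uint8); m[100:280,150:260]=(g<t)[100:280,150:260]
    cs,_=cv2.findContours(m,cv2.RETR_EXTERNAL,cv2.CHAIN_APPROX_NONE)
    c=max(cs,key=cv2.contourArea)[:,0]; W=np.array(P(c),np.float32); print(t,cv2.minAreaRect(W))
E
```

```text
[ 61.91622143 155.53374481 242.75317764]
205 ((521.4642333984375, 44.58915328979492), (71.56185913085938, 62.928077697753906), 74.66058349609375)
215 ((521.5219116210938, 44.66674041748047), (70.17356872558594, 61.676109313964844), 74.59214782714844)
225 ((521.5192260742188, 44.673851013183594), (68.81829071044922, 60.560325622558594), 74.59291076660156)
110 ((520.8721923828125, 44.25231170654297), (7.617861747741699, 33.31315231323242), 74.02516174316406)
140 ((520.957275390625, 44.30503463745117), (8.98820972442627, 34.574405670166016), 74.34929656982422)
170 ((521.0159912109375, 44.49916076660156), (10.368605613708496, 35.71120834350586), 73.65399932861328)
```

Emit:
{"fn": "apply_moves", "kwargs": {"targets": [[0, 0, 0, 0, -0.55, 0], [0, 0, 0, 0, -0.56, 0], [-0.05, 0, 0.4, 0, 0, 0], [-0.1, 0, 0.8, 0, 0, 0], [-0.1, 0, 0.8, 0, 0, 0], [-0.1, 0, 0.8, 0, 0, 0], [-0.1, 0, 0.8, 0, 0, 0], [-0.1, 0, 0.8, 0, 0, 0], [-0.1, 0, 0.8, 0, 0, 0], [-0.1, 0, 0.8, 0, 0, 0], [-0.1, 0, 0.8, 0, 0, 0], [-0.1, 0, 0.8, 0, 0, 0]]}}

```text
clock: 7.88
eef_pos: [520.6, 31.3, 164.7]
tool_rot: [-1.571, 0.002, -0.272]
force: [0.6, -1.2, -1.3]
width: 13.0
```

Emit:
{"fn": "apply_moves", "kwargs": {"targets": [[-0.08, 0, 0.37, 0, 0, 0], [0, 0.7, 0, 0, 0, 0], [0, 0.7, 0, 0, 0, 0], [0, 0, 0, 0, 0, 0], [0, 0, 0, 0, 0, 0], [0, 0, 0, 0, 0, 0]]}}

```text
clock: 8.62
eef_pos: [523.0, 43.9, 110.4]
tool_rot: [-1.57, -0.002, -0.272]
force: [-0.5, -0.0, -0.5]
width: 13.0
```

```bash
python3 - <<'E'
from h import *
im=get_image("side"); s=read_state(); p=s["eef_pos"]; print(p,s["tool_rot"],s["force"],s["torque"],s["width"])
y=s["tool_rot"][2]; u=np.array([np.cos(y),np.sin(y),0]); d=np.array([521.4,44.5])-p[:2]; v=np.array([-u[1],u[0]])
print("to slot: toolx",d@u[:2],"toolz",d@v)
im=im[:,:,::-1].copy()
x0,y0=180,150
c=cv2.resize(im[y0:y0+110,x0:x0+130],None,fx=5,fy=5,interpolation=cv2.INTER_CUBIC)
o=p-[0,0,39.8]
for q in (o-15*u,o+15*u,np.array([521.4,44.5,45])-18*u,np.array([521.4,44.5,45])+18*u):
    b=((proj("side",q)-[x0,y0]+.5)*5).astype(int); print(b); cv2.circle(c,tuple(b.tolist()),3,(0,255,0),1)
cv2.imwrite("pics/side3.png",c)
E
```

```text
[522.97657848  43.94144332 110.3086199 ] [-1.57005881 -0.00172974 -0.27167238] [ 0.82245109 -0.62617913 -0.72684624] [-0.03761017 -0.0028744   0.05821974] 13.003262356315766
to slot: toolx -1.668639752638322 toolz 0.11500719968737272
[240 336]
[293 323]
[234 374]
[298 358]
```

View pics/side3.png

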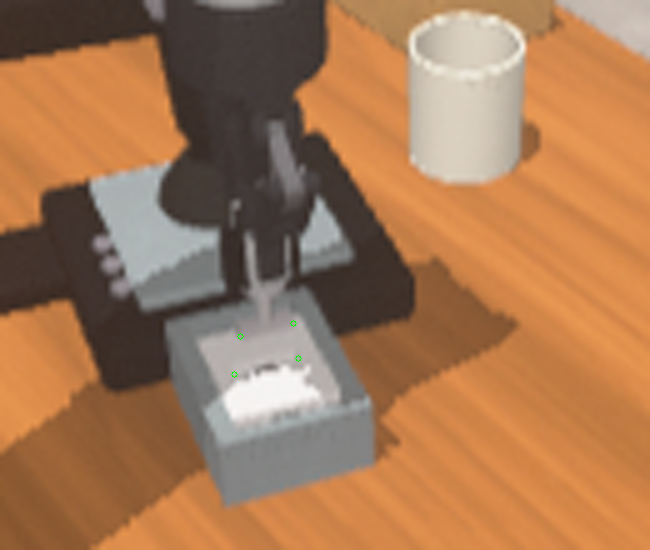

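The side view shows the bar above the slot: slot at crop (265,370), bar at about (266,328), with joystick and mug clear. I'll lower it gently.

Emit:
{"fn": "apply_moves", "kwargs": {"targets": [[-0.04, 0.2, 0, 0, 0, 0], [0, 0.2, 0, 0, 0, 0], [0, 0.16, 0, 0, 0, 0], [0, 0, 0, 0, 0, 0], [0, 0, 0, 0, 0, 0]]}}

```text
clock: 9.3
eef_pos: [520.8, 44.4, 86.8]
tool_rot: [-1.571, 0.0, -0.271]
force: [0.5, -0.1, -1.3]
width: 12.8
```

Emit:
{"fn": "apply_moves", "kwargs": {"targets": [[0, 0.025, 0, 0, 0, 0], [0, 0.025, 0, 0, 0, 0], [0, 0, 0, 0, 0, 0]]}}

```text
clock: 9.68
eef_pos: [520.7, 44.4, 84.9]
tool_rot: [-1.571, 0.0, -0.271]
force: [-0.1, -1.1, -1.0]
width: 12.8
```

Emit:
{"fn": "apply_moves", "kwargs": {"targets": [[0, 0.025, 0, 0, 0, 0], [0, 0, 0, 0, 0, 0]]}}

```text
clock: 9.93
eef_pos: [520.7, 44.4, 83.8]
tool_rot: [-1.571, 0.0, -0.271]
force: [0.5, 0.6, -1.0]
width: 13.2
```

Emit:
{"fn": "apply_moves", "kwargs": {"targets": [[0, 0.025, 0, 0, 0, 0], [0, 0, 0, 0, 0, 0]]}}

```text
clock: 10.18
eef_pos: [520.7, 44.4, 82.8]
tool_rot: [-1.571, 0.0, -0.271]
force: [1.3, 0.1, -1.1]
width: 13.2
```

Emit:
{"fn": "apply_moves", "kwargs": {"targets": [[0, 0.025, 0, 0, 0, 0], [0, 0, 0, 0, 0, 0]]}}

```text
clock: 10.42
eef_pos: [520.7, 44.4, 81.8]
tool_rot: [-1.571, 0.0, -0.271]
force: [-0.5, -0.0, -1.1]
width: 13.0
```

Emit:
{"fn": "apply_moves", "kwargs": {"targets": [[0, 0.025, 0, 0, 0, 0], [0, 0, 0, 0, 0, 0]]}}

```text
clock: 10.68
eef_pos: [520.7, 44.4, 80.8]
tool_rot: [-1.571, 0.0, -0.271]
force: [-0.2, -0.6, -1.0]
width: 13.0
```

Emit:
{"fn": "apply_moves", "kwargs": {"targets": [[0, 0.04, 0, 0, 0, 0], [0, 0, 0, 0, 0, 0]]}}

```text
clock: 10.92
eef_pos: [520.6, 44.4, 79.2]
tool_rot: [-1.571, 0.0, -0.271]
force: [-0.5, -0.6, -0.5]
width: 12.7
```

Emit:
{"fn": "apply_moves", "kwargs": {"targets": [[0, 0.04, 0, 0, 0, 0], [0, 0, 0, 0, 0, 0]]}}

```text
clock: 11.18
eef_pos: [520.6, 44.4, 77.6]
tool_rot: [-1.571, 0.0, -0.271]
force: [-0.2, 0.3, -0.8]
width: 13.1
```

Emit:
{"fn": "apply_moves", "kwargs": {"targets": [[0, 0.04, 0, 0, 0, 0], [0, 0, 0, 0, 0, 0]]}}

```text
clock: 11.42
eef_pos: [520.6, 44.4, 76.0]
tool_rot: [-1.571, 0.0, -0.271]
force: [0.4, 0.8, -1.0]
width: 13.1
```

Emit:
{"fn": "apply_moves", "kwargs": {"targets": [[0, 0.04, 0, 0, 0, 0], [0, 0, 0, 0, 0, 0]]}}

```text
clock: 11.68
eef_pos: [520.8, 44.4, 74.6]
tool_rot: [-1.571, -0.0, -0.271]
force: [-0.5, -0.9, 1.6]
width: 13.3
```

Contact at TCP about 75.5 with only ~3 N matches the plunger (bar at 36 mm), so the bar is through the slot. I'll press to an origin of about 27.

Emit:
{"fn": "apply_moves", "kwargs": {"targets": [[0, 0.05, 0, 0, 0, 0], [0, 0.05, 0, 0, 0, 0], [0, 0, 0, 0, 0, 0]]}}

```text
clock: 12.05
eef_pos: [520.8, 44.4, 70.5]
tool_rot: [-1.571, -0.0, -0.271]
force: [-1.6, 0.0, 5.6]
width: 13.3
```

Emit:
{"fn": "apply_moves", "kwargs": {"targets": [[0, 0.05, 0, 0, 0, 0], [0, 0.05, 0, 0, 0, 0], [0, 0, 0, 0, 0, 0]]}}

```text
clock: 12.42
eef_pos: [520.8, 44.4, 66.7]
tool_rot: [-1.571, -0.0, -0.271]
force: [-1.2, 0.7, 7.3]
width: 12.7
```

```bash
python3 - <<'E'
from h import *
s=read_state(); print(s)
E
```

```text
{'clock': 12.425, 'qpos': array([-0.20418727,  0.70525144,  0.09882434,  2.00690292, -0.15211186,
        0.43611605,  1.30865985]), 'qd': array([-0.00298861, -0.00155835, -0.00069608,  0.00097216, -0.00091332,
        0.00081491, -0.00214278]), 'tau': array([ 2.65551178e-02, -4.68336689e+01,  1.93652160e+00, -9.51562554e+00,
       -1.26267373e-02, -5.54878693e-01,  1.02587041e-03]), 'eef_pos': array([520.82478677,  44.40718093,  66.72455597]), 'tool_rot': array([-1.57068420e+00, -1.32044946e-04, -2.71354661e-01]), 'force': array([-1.17999596,  0.65905525,  7.3329701 ]), 'torque': array([-0.01331641,  0.36455758,  0.01717555]), 'width': 12.669036868906154}
```

Emit:
{"fn": "apply_moves", "kwargs": {"targets": [[0, 0, 0, 0, 0.6, 0], [0, 0, 0, 0, 0.6, 0], [0, 0, 0, 0, 0.6, 0], [0, 0, 0, 0, 0.6, 0], [0, 0, 0, 0, 0, 0]]}}

```text
clock: 13.05
eef_pos: [521.7, 44.5, 67.0]
tool_rot: [-1.57, -0.002, -0.607]
force: [-0.4, 0.5, 7.4]
width: 12.7
```

Emit:
{"fn": "apply_moves", "kwargs": {"targets": [[0, 0, 0, 0, 0.6, 0], [0, 0, 0, 0, 0.6, 0], [0, 0, 0, 0, 0.6, 0], [0, 0, 0, 0, 0.6, 0], [0, 0, 0, 0, 0, 0]]}}

```text
clock: 13.68
eef_pos: [521.9, 44.4, 67.0]
tool_rot: [-1.569, -0.001, -0.942]
force: [-0.1, 1.2, 6.9]
width: 12.8
```

```bash
python3 - <<'E'
from h import *
s=read_state(); print(s["eef_pos"],np.degrees(s["tool_rot"]),s["force"],s["torque"],s["tau"][6],s["qpos"][6])
E
```

```text
[521.8578696   44.44237484  67.02056139] [-8.98992507e+01 -8.37569883e-02 -5.39798237e+01] [-0.11309651  1.19383802  6.9110226 ] [ 0.01411075  0.05948694 -0.02771295] -0.12782441452145576 0.8822380690199085
```

Emit:
{"fn": "apply_moves", "kwargs": {"targets": [[0, 0, 0, 0, 0.6, 0], [0, 0, 0, 0, 0.6, 0], [0, 0, 0, 0, 0.6, 0], [0, 0, 0, 0, 0.6, 0], [0, 0, 0, 0, 0.6, 0], [0, 0, 0, 0, 0.6, 0], [0, 0, 0, 0, 0, 0]]}}

```text
clock: 14.55
eef_pos: [521.9, 44.4, 67.0]
tool_rot: [-1.569, -0.001, -1.445]
force: [-0.2, 0.0, 7.0]
width: 13.0
```

Emit:
{"fn": "apply_moves", "kwargs": {"targets": [[0, 0, 0, 0, 0.5, 0], [0, 0, 0, 0, 0.5, 0], [0, 0, 0, 0, 0.5, 0], [0, 0, 0, 0, 0.5, 0], [0, 0, 0, 0, 0.5, 0], [0, 0, 0, 0, 0, 0]]}}

```text
clock: 15.3
eef_pos: [521.9, 44.3, 67.0]
tool_rot: [-1.568, 0.0, -1.794]
force: [-0.2, -0.8, 7.8]
width: 12.9
```

```bash
python3 - <<'E'
from h import *
s=read_state(); print(s["eef_pos"],np.degrees(s["tool_rot"]),s["force"],s["torque"],s["tau"][6],s["qpos"][6])
E
```

```text
[521.8897011   44.26707377  67.01102601] [-8.98678444e+01  4.34411809e-03 -1.02771429e+02] [-0.23547812 -0.82472501  7.82546404] [ 0.04776033 -0.00827691 -0.01732041] -0.11995160020887852 0.3125193755006226
```

Emit:
{"fn": "apply_moves", "kwargs": {"targets": [[0, 0, 0, 0, 0.2, 0], [0, 0, 0, 0, 0.2, 0], [0, 0, 0, 0, 0, 0]]}}

```text
clock: 15.68
eef_pos: [521.9, 44.3, 67.0]
tool_rot: [-1.569, 0.0, -1.849]
force: [-0.0, 0.3, 6.4]
width: 13.0
```

```bash
cat > st.py <<'E'
from h import *
s=read_state(); print(s["eef_pos"].round(2),np.degrees(s["tool_rot"]).round(2),s["force"].round(2),s["torque"].round(3),s["tau"][6])
E
python3 st.py
```

```text
[521.89  44.26  67.05] [-8.9870e+01  2.0000e-02 -1.0595e+02] [-0.02  0.25  6.4 ] [-0.047  0.041  0.018] -0.06520895753055811
```

Emit:
{"fn": "apply_moves", "kwargs": {"targets": [[0, 0, 0, 0, 0.2, 0], [0, 0, 0, 0, 0, 0]]}}

```text
clock: 15.92
eef_pos: [521.9, 44.3, 67.0]
tool_rot: [-1.569, 0.0, -1.877]
force: [0.1, 0.3, 6.8]
width: 13.0
```

```bash
python3 st.py
```

```text
[521.89  44.29  67.04] [-8.9870e+01  2.0000e-02 -1.0755e+02] [0.11 0.34 6.84] [ 0.038 -0.004  0.099] -0.06272755796089768
```

Emit:
{"fn": "apply_moves", "kwargs": {"targets": [[0, 0, 0, 0, 0.15, 0], [0, 0, 0, 0, 0, 0]]}}

```text
clock: 16.18
eef_pos: [521.9, 44.3, 67.0]
tool_rot: [-1.569, 0.0, -1.898]
force: [-0.4, 0.6, 7.3]
width: 13.1
```

```bash
python3 st.py
```

```text
[521.88  44.28  67.05] [-8.9870e+01  3.0000e-02 -1.0875e+02] [-0.45  0.61  7.26] [ 0.019  0.048 -0.008] -0.05299514508806169
```

Emit:
{"fn": "apply_moves", "kwargs": {"targets": [[0, 0, 0, 0, 0.15, 0], [0, 0, 0, 0, 0, 0]]}}

```text
clock: 16.42
eef_pos: [521.9, 44.2, 67.1]
tool_rot: [-1.569, 0.001, -1.919]
force: [0.1, -0.7, 7.7]
width: 13.2
```

```bash
python3 st.py
```

```text
[521.9   44.24  67.06] [-8.9870e+01  3.0000e-02 -1.0995e+02] [ 0.1  -0.69  7.69] [-0.014  0.044  0.009] -0.05453666439279914
```

Emit:
{"fn": "apply_moves", "kwargs": {"targets": [[0, 0, 0, 0, 0.15, 0], [0, 0, 0, 0, 0, 0]]}}

```text
clock: 16.68
eef_pos: [521.8, 44.3, 67.1]
tool_rot: [-1.569, 0.001, -1.94]
force: [-0.4, 0.4, 7.6]
width: 13.1
```

```bash
python3 st.py
```

```text
[521.82  44.31  67.07] [-8.9880e+01  3.0000e-02 -1.1113e+02] [-0.43  0.43  7.59] [0.054 0.035 0.076] -0.09912858484312892
```

Emit:
{"fn": "apply_moves", "kwargs": {"targets": [[0, 0, 0, 0, 0.15, 0], [0, 0, 0, 0, 0, 0]]}}

```text
clock: 16.92
eef_pos: [521.8, 44.3, 67.1]
tool_rot: [-1.569, 0.0, -1.96]
force: [0.1, 0.0, 7.0]
width: 12.7
```

```bash
python3 st.py
```

```text
[521.8   44.31  67.06] [-8.9890e+01  3.0000e-02 -1.1229e+02] [0.12 0.03 7.05] [0.034 0.025 0.245] -0.2770667150616646
```

The stop shows at yaw about -111.5 (some 96° of turn, moment rising to 0.25 N m). I'll ease back slightly to relieve it and let the toggle rise.

Emit:
{"fn": "apply_moves", "kwargs": {"targets": [[0, 0, 0, 0, -0.2, 0], [0, -0.025, 0, 0, 0, 0], [0, -0.025, 0, 0, 0, 0], [0, 0, 0, 0, 0, 0]]}}

```text
clock: 17.42
eef_pos: [521.8, 44.3, 69.0]
tool_rot: [-1.569, 0.001, -1.933]
force: [-0.1, 0.9, 6.2]
width: 13.5
```

Emit:
{"fn": "apply_moves", "kwargs": {"targets": [[0, -0.025, 0, 0, 0, 0], [0, 0, 0, 0, 0, 0]]}}

```text
clock: 17.68
eef_pos: [521.8, 44.3, 69.9]
tool_rot: [-1.569, 0.001, -1.933]
force: [0.4, 0.2, 5.5]
width: 13.3
```

```bash
python3 st.py
```

```text
[521.78  44.32  69.9 ] [-8.9890e+01  3.0000e-02 -1.1074e+02] [0.37 0.23 5.55] [ 0.038 -0.127 -0.042] -0.0012319933011895046
```

Emit:
{"fn": "apply_moves", "kwargs": {"targets": [[0, -0.025, 0, 0, 0, 0], [0, 0, 0, 0, 0, 0]]}}

```text
clock: 17.92
eef_pos: [521.7, 44.3, 70.8]
tool_rot: [-1.569, 0.0, -1.933]
force: [1.8, -0.1, 4.6]
width: 13.3
```

```bash
python3 st.py
```

```text
[521.74  44.31  70.84] [-8.9890e+01  3.0000e-02 -1.1075e+02] [ 1.8  -0.14  4.57] [ 0.017 -0.385 -0.013] -0.0025773767265491188
```

Emit:
{"fn": "apply_moves", "kwargs": {"targets": [[0, -0.025, 0, 0, 0, 0], [0, 0, 0, 0, 0, 0]]}}

```text
clock: 18.18
eef_pos: [521.7, 44.3, 71.7]
tool_rot: [-1.569, 0.0, -1.933]
force: [2.6, -0.2, 4.3]
width: 13.3
```

```bash
python3 st.py; python3 - <<'E'
from h import *
a=get_image("side")[150:260,180:310,::-1]
cv2.imwrite("pics/side4.png",cv2.resize(a,None,fx=5,fy=5,interpolation=cv2.INTER_CUBIC))
E
```

```text
[521.67  44.32  71.74] [-8.9900e+01  2.0000e-02 -1.1074e+02] [ 2.62 -0.23  4.28] [ 0.028 -0.709  0.013] -0.0028098673647036776
```

View pics/side4.png

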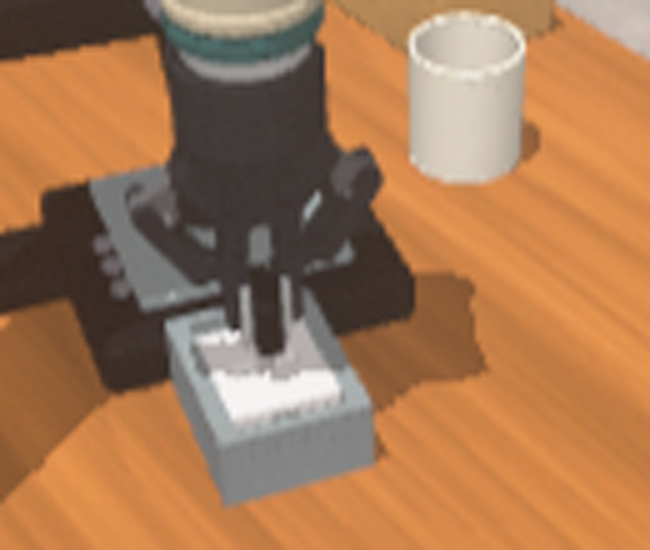

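The handle has turned a quarter turn (now end-on at crop (266,315)), gripped above the plate. There is a light +x side load, which I'll relieve before release.

Emit:
{"fn": "apply_moves", "kwargs": {"targets": [[0, 0, 0.015, 0, 0, 0], [0, 0, 0, 0, 0, 0]]}}

```text
clock: 18.48
eef_pos: [521.7, 44.3, 71.6]
tool_rot: [-1.57, 0.0, -1.933]
force: [3.3, 0.6, 4.6]
width: 13.0
```

```bash
python3 st.py
```

```text
[521.71  44.29  71.59] [-8.9970e+01  2.0000e-02 -1.1074e+02] [3.28 0.57 4.63] [ 0.107 -0.829  0.008] 0.0019675487419590354
```

Emit:
{"fn": "apply_moves", "kwargs": {"targets": [[0, 0, 0, 0, -0.15, 0], [0, 0, 0, 0, 0, 0]]}}

```text
clock: 18.73
eef_pos: [521.4, 44.3, 71.5]
tool_rot: [-1.571, 0.0, -1.911]
force: [2.7, 0.3, 4.8]
width: 12.8
```

```bash
python3 st.py
```

```text
[521.37  44.27  71.5 ] [-9.0000e+01  1.0000e-02 -1.0952e+02] [2.71 0.3  4.8 ] [ 0.117 -0.74   0.008] 0.0392238178756088
```

Emit:
{"fn": "apply_moves", "kwargs": {"targets": [[0, -0.015, 0, 0, 0, 0], [0, 0, 0, 0, 0, 0]]}}

```text
clock: 18.98
eef_pos: [521.3, 44.3, 71.8]
tool_rot: [-1.571, -0.0, -1.912]
force: [3.8, 0.6, -0.6]
width: 13.1
```

```bash
python3 st.py
```

```text
[521.32  44.26  71.81] [-9.0000e+01 -1.0000e-02 -1.0954e+02] [ 3.83  0.56 -0.6 ] [ 0.058 -1.025 -0.011] -0.012949575029779226
```

Emit:
{"fn": "apply_moves", "kwargs": {"targets": [[0, -0.015, 0, 0, 0, 0], [0, 0, 0, 0, 0, 0]]}}

```text
clock: 19.23
eef_pos: [521.3, 44.3, 71.9]
tool_rot: [-1.571, -0.001, -1.912]
force: [5.3, 0.1, -8.0]
width: 13.0
```

```bash
python3 st.py
```

```text
[521.26  44.3   71.88] [-9.0010e+01 -5.0000e-02 -1.0953e+02] [ 5.26  0.05 -7.96] [ 0.061 -1.362  0.04 ] -0.011137323745060712
```

It pulls firmly against the lips at TCP 71.85, so the origin is about 32 and it is seated. I'll unload it, release and retreat.

Emit:
{"fn": "apply_moves", "kwargs": {"targets": [[0, 0.012, 0, 0, 0, 0], [0, 0, 0, 0, 0, 0]]}}

```text
clock: 19.48
eef_pos: [521.3, 44.3, 71.9]
tool_rot: [-1.571, -0.0, -1.912]
force: [4.9, 0.4, -5.3]
width: 13.3
```

Emit:
{"fn": "apply_moves", "kwargs": {"targets": [[0, 0, 0, 0, 0, 0], [0, 0, 0, 0, 0, 0], [0, 0, 0, 0, 0, 0], [0, 0, 0, 0, 0, 0], [0, 0, 0, 0, 0, 0], [0, 0, 0, 0, 0, 0]], "jaw": 0.2}}

```text
clock: 20.23
eef_pos: [521.3, 44.2, 72.2]
tool_rot: [-1.571, 0.0, -1.912]
force: [-0.4, -1.2, -0.7]
width: 51.0
```

Emit:
{"fn": "apply_moves", "kwargs": {"targets": [[0, -0.3, 0, 0, 0, 0], [0, -0.5, 0, 0, 0, 0], [0, -0.7, 0, 0, 0, 0], [0, -0.8, 0, 0, 0, 0], [0, -0.9, 0, 0, 0, 0], [0, -0.9, 0, 0, 0, 0], [0, 0, 0, 0, 0, 0]]}}

```text
clock: 21.1
eef_pos: [523.0, 43.8, 239.4]
tool_rot: [-1.566, 0.003, -1.912]
force: [-0.6, 0.5, -1.2]
width: 51.2
```

Emit:
{"fn": "apply_moves", "kwargs": {"targets": [[0.8, 0, 0, 0, 0, 0], [0.8, 0, 0, 0, 0, 0], [0.8, 0, 0, 0, 0, 0], [0.8, 0, 0, 0, 0, 0], [0.8, 0, 0, 0, 0, 0], [0.8, 0, 0, 0, 0, 0], [0, 0, 0, 0, 0, 0], [0, 0, 0, 0, 0, 0]]}}

```text
clock: 22.1
eef_pos: [456.9, -136.0, 235.9]
tool_rot: [-1.572, 0.001, -1.912]
force: [-0.2, 0.5, -0.3]
width: 51.4
```

```bash
python3 st.py; python3 - <<'E'
from h import *
a=get_image("side")[150:260,180:310,::-1]; t=get_image("top"); b=t[170:250,190:270,::-1]
r=lambda a,h:cv2.resize(a,(int(a.shape[1]*h/a.shape[0]),h),interpolation=cv2.INTER_CUBIC)
cv2.imwrite("pics/end.png",np.hstack([r(a,360),r(b,360)])); cv2.imwrite("pics/topend.png",t[:,:,::-1])
E
```

```text
[ 456.93 -136.01  235.9 ] [-9.0060e+01  3.0000e-02 -1.0953e+02] [-0.19  0.54 -0.27] [ 0.004 -0.029  0.026] 0.00384668936021626
```

View pics/end.png

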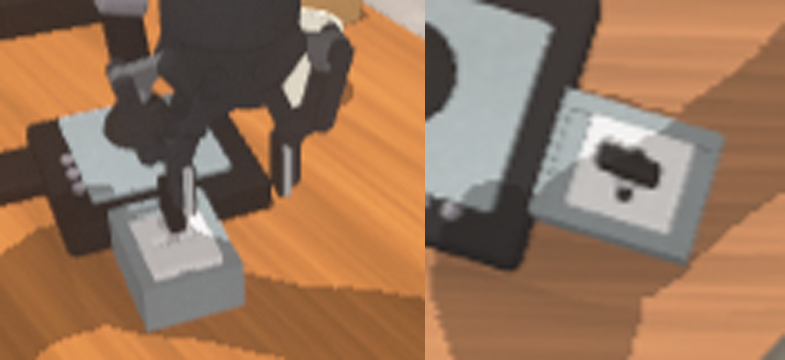

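View pics/topend.png

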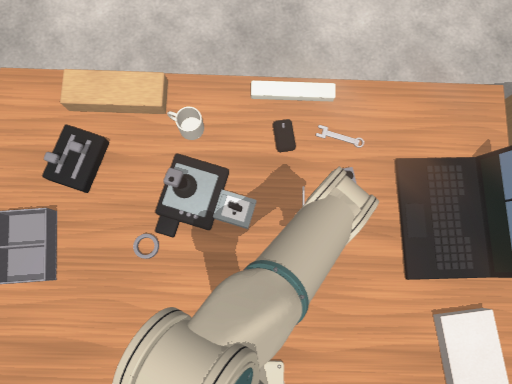

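The toggle stands crosswise on the receiver, handle along the plate's y at top-crop (628,163), with a slot end showing at (625,195). The other objects in view are where they were. One last numeric check of height and uprightness.

```bash
python3 - <<'E'
from h import *
print(proj("top",(521.4,44.4,95)),"seen",(235.1,206.2))
a,b=w("top",(190+175/4.5,170+155/4.5),98),w("top",(190+233/4.5,170+178/4.5),98)
print(np.degrees(np.arctan2(*(a-b)[::-1])), "handle yaw; dock y ~74.6")
finish_job()
E
```

```text
[234.89382185 205.70205008] seen (235.1, 206.2)
69.93023832668598 handle yaw; dock y ~74.6
the job is handed in; nothing more can be done
```

The toggle is locked in the receiver and the job is handed in, at about 22 s on the robot's clock against the 72 s limit. I lifted the toggle out of its block and passed the bar through the slot. I pressed it to about 27 mm and turned it clockwise to the stop. Then I let it rise into its seat, let go and backed off.

**Forces:**
- The bar met no measurable resistance on the way through the slot.
- The largest force I read was about 10 N, when I pulled up to test the seat.
- At the stop the turning moment reached 0.25 N m for a moment. That is more than the 0.15 you called plenty, and about 20 N on the stops. I eased back about 3° before the toggle was fully up.

**Final checks:**
- **Seat:** the toggle held at an origin height of about 32 mm when I pulled it upward.
- **Upright:** after release the handle sits within half a pixel of where an upright toggle should appear in the top view.
- **Angle:** the handle stands about 94° to 95° from the slot, from both the tool reading and the picture.
- **Other objects:** most look unmoved in the top view. The arm hid the screwdriver's handle, the spare pin, the parking blocks and the eraser in that last picture, so I did not recheck those.

A side load of up to about 5 N appeared while the toggle rose into its seat. I could not relieve it while gripping, but it vanished on release.

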